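Slide two specimen mounts into the pockets of a microscope sample plate

ROBOT

A 6-joint arm with a two-finger parallel gripper is mounted at the origin on a cart in front of the work surface, level with it; the furniture and walls round the work are solid. World frame = base frame: x ahead of the robot, y to its left, z up, the work surface at z = 0. Lengths are in m, angles in rad, forces in N, time in s.
With the tool pointing down it reaches from about 0.35 to 0.85 m from the base axis. Payload 8.1 kg.
Tool frame: the origin (TCP) lies on the mounting face of the last link; the fingertips stand 186 mm ahead of it and the grasp point (between the pads) lies 167 mm ahead of it; z points along the fingers, y is the line along which they close (so a half turn about z gives the same grasp; the last joint's range is limited). The gripper opens to 93 mm and grips with 3 to 60 N. Pads are 15 mm wide; open, the fingers measure 128 mm over their backs; the gripper's body (75 mm by 188 mm) begins 65 mm behind the grasp point.
Start: joints at [-1.279, 0.13, 1.488, -0, 1.523, -0.085], TCP at [0.221, -0.558, 0.405] pointing down, gripper open.
Joint ranges: [-2.96, 2.96], [-0.89, 2.26], [0.02, 2.5], [-1.34, 4.48], [0, 2.73], [-2.66, 2.66]. Speed limits (rad/s): [2.39, 2.39, 2.79, 3.14, 3.14, 3.14].

INTERFACE

Orientations are given as a rotation vector (axis times angle).
In Python, from plant import * gives the robot as it stands. The module is installed in compiled form; this text tells all that it offers.
- The arm moves only by the tool arm_command, never from a script. Its argument "increments" is a list of rows, each a list of 6 numbers: the shift along the tool's x, y, z in units of 0.2 m (1.0 is 0.2 m), then the turn, a rotation vector about the tool's x, y, z in units of pi rad (1.0 is pi rad). A call has exactly 5 rows; each row is the pose to reach, as a shift and turn from the pose commanded when the call began, along the tool's axes at that moment, turning the shorter way round; what a row does not reach only later rows make up. A row lasts 1/8 s, in which the tool goes at most 62.5 mm and 10.7 degrees, less where a joint would pass 70% of its speed; a pose out of reach is approached as far as the arm can. A call with a number of a shift or a turn outside -1 to 1 is refused whole. A call with a gripper value outside its range is refused whole. "fingers" is the closure, from -1 (fully open) to 1 (shut), set as the call begins (left out, the last holds). The fingers move at their own pace and stop on an object; "force" is the grip in N (left out, the last holds). Time passes only in rows, so rows that repeat a pose let the fingers close, or fill a call up. It gives the time, the measured TCP pose, the force, the opening and the grip force at its end, in the units of the state.
- read_state(): the state, without advancing time (a new reading comes with each control period).
- read_camera(name): name is "scene" or "top" or "wrist"; returns a dict with "image" (384x512x3 uint8, red, green, blue), "fx", "fy", "cx", "cy" (pixels), "k1" (the pictures are not rectified: a ray, as slopes to the right and down, at radius r is drawn at 1 + k1 r^2 times it, then the intrinsics apply), "T" (4x4, takes a point from camera to world coordinates). Camera axes: x right, y down, z forward; pixel columns grow to the right and rows downward; lengths in m; the calibration is good to about 2 mm. A picture is of the moment at which its call begins. There is no depth.
- close_job(): hands the job in; it is judged then, once.
The state is a dict: "t": time; "q": joint angles; "dq": joint speeds; "joint_torque": joint torques, N m; "tool_pos": TCP position; "orientation": TCP orientation; "force": force on the tool from outside, world axes, zero at the start; "wrist_torque": the same for the moment, N m; "opening": finger opening in m; "gripper_force": force on a finger pad.
Only numpy, scipy, OpenCV 4.12 (cv2) and the standard library are available. Lean on these libraries where they do the work, as an engineer would, in place of code of your own. Each camera call takes 0.05 s, during which the arm holds its last target. There are 200 camera calls.

TASK

Load the sample plate for the microscope: slide the large round specimen mount into the large pocket and the small one into the small pocket, until each has dropped in and sits flat on the pocket's floor. Keep the mounts flat on the plate the whole way, without lifting or tipping them, and steer round the V-block and the loupe that stand on the plate without shifting them.

Things in the scene. Friction and masses are not known exactly. Their poses are not given: they have to be found in the camera images.
- sample_plate: Aluminium plate, 300 x 170 x 12 mm, fixed on the bench. Origin at the centre of its underside, x along the 300 mm length (about to the robot's left) towards the end with two round pockets, y along the width, z up. Top flat, no rim. The mounts start on the other end, with the V-block and loupe about. Behind is a microscope: room for an upright gripper only up to world x = 0.585 m.
- large_pocket (a point): Centre of the mouth of the large round pocket, level with the plate's top, at x = +90, y = +40 mm of the plate. The pocket is 42.5 mm across and 5 mm deep, with a flat floor and a 1 mm chamfer at the mouth. Axes as the plate's.
- small_pocket (a point): Centre of the mouth of the small round pocket, level with the plate's top, at x = +90, y = -40 mm of the plate. The pocket is 32.5 mm across and 5 mm deep, with a flat floor and a 1 mm chamfer at the mouth. Axes as the plate's.
- large_mount: Larger specimen mount: a flat black plastic disc with a bright steel rectangle in its top, 40 mm in diameter and 16 mm thick, loose, about 60 g. It starts lying on the plate. Origin at the centre of its underside, z up; when seated in its pocket the origin is 5 mm below the plate's top and 11 mm of the disc stands proud.
- small_mount: Smaller specimen mount: like the larger one but 30 mm in diameter, also 16 mm thick, loose, about 40 g, starting on the plate. Origin at the centre of its underside, z up; seated, the origin is 5 mm below the plate's top and 11 mm stands proud. Let go over the large pocket, it falls into that, the wrong place.
- vee_block: Ground steel V-block standing loose on the plate, 40 x 42 mm in plan (along its own x and y) and 34 mm high, 0.19 kg. Origin at the centre of its underside. Leave it where it stands.
- eye_loupe: Black round loupe standing loose on the plate, 37 mm in diameter and 34 mm high. Origin at the centre of its underside. Leave it where it stands.
Mind the look-alikes: they are no part of the job. What is shaped like the large_mount but orange is not meant.

How it is judged:
By the outcome, as a careful person would: the job done as asked, in the order asked, and still so for the second after the job is handed in, with the robot touching nothing.
It also fails if it takes over 48 s, if anything falls off the work surface, if the arm or the gripper's body presses on something with over 40 N, if the wrist force passes 120 N, or if a joint passes its speed limit or range.

## Working session

There is one attempt and no reset: what is moved stays moved. The work goes in short steps, Python scripts to look and compute and a tool call to move; the robot and the scene stay as the last step left them, time stands still between calls to the robot, and variables do not carry over. Pictures are saved under pics/ and viewed, at most 10 in all, crops included, and the job is handed in when it is done.

Besides the shell and the picture viewer there is one more tool, called after "Request:" by a JSON object that holds its "method" and its "body", one argument or row to a line. arm_command: Moves the arm, as the interface text tells. Shifts and turns lie within -1 to 1; 1 stands for 0.2 m of shift or pi rad of turn. Its arguments: {"type":"object","properties":{"increments":{"type":"array","items":{"type":"array","items":{"type":"number","minimum":-1,"maximum":1}}},"fingers":{"type":"number"},"force":{"type":"number"}},"required":["increments"]}

```bash
mkdir -p pics
cat > h.py <<'E'
from plant import *
import numpy as np, cv2
def ray(c,u,v):
    xd=(u-c['cx'])/c['fx']; yd=(v-c['cy'])/c['fy']
    K=np.array([[c['fx'],0,c['cx']],[0,c['fy'],c['cy']],[0,0,1.]])
    p=cv2.undistortPoints(np.array([[[u,v]]],float),K,np.array([c['k1'],0,0,0.]))[0,0]
    T=np.array(c['T']); return T[:3,3],T[:3,:3]@np.array([p[0],p[1],1])
def onz(c,u,v,z):
    o,d=ray(c,u,v); return (o+d*(z-o[2])/d[2])[:2]
def proj(c,P):
    T=np.array(c['T']); q=(np.atleast_2d(P)-T[:3,3])@T[:3,:3]; x=q[:,:2]/q[:,2:]
    r=(x**2).sum(1,keepdims=True); x=x*(1+c['k1']*r); return x*[c['fx'],c['fy']]+[c['cx'],c['cy']]
E
python3 - <<'E'
from h import *
for n in ['top','scene']:
    c=read_camera(n); np.save(n+'.npy',c,allow_pickle=True)
    cv2.imwrite(f'pics/{n}1.png',cv2.cvtColor(c['image'],cv2.COLOR_RGB2BGR)); print(n,c['fx'],c['k1'],np.round(c['T'],3).tolist())
E
```

```text
top 469.37546005295866 -0.06284075425955221 [[0.011, -0.993, 0.117, 0.424], [-1.0, -0.009, 0.018, -0.005], [-0.017, -0.117, -0.993, 0.954], [0.0, 0.0, 0.0, 1.0]]
scene 433.1344063086219 -0.00026877873836726095 [[-0.805, -0.405, 0.433, 0.154], [-0.593, 0.524, -0.611, 0.544], [0.021, -0.749, -0.662, 0.637], [0.0, 0.0, 0.0, 1.0]]
```

View pics/top1.png

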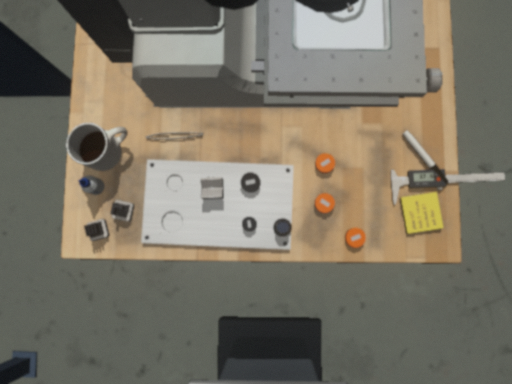

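View pics/scene1.png

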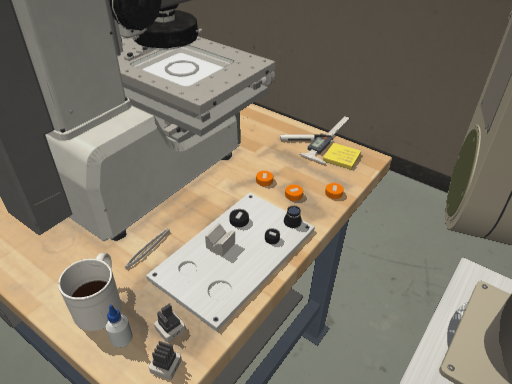

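The top view shows the plate at about (143–295, 160–250). The large pocket is at (173,221) and the small one at (175,183).

**Candidates:**
- Large mount: the black disc with a bright rectangle at (251,183). The look-alikes are the orange discs at (325,163), (325,203) and (355,238), and the black loupe at (283,228).
- Small mount: the black disc at (249,225). The loupe next to it is taller and has no bright rectangle.
- V-block: at (212,188).

I choose (251,183) and (249,225), and will check them in a crop while measuring.

```bash
cat > m.py <<'E'
from h import *
c=np.load('top.npy',allow_pickle=True).item(); im=c['image']
hsv=cv2.cvtColor(im,cv2.COLOR_RGB2HSV)
crop=cv2.resize(im[150:260,130:310],None,fx=4.4,fy=4.4,interpolation=cv2.INTER_CUBIC)
cv2.imwrite('pics/crop1.png',cv2.cvtColor(crop,cv2.COLOR_RGB2BGR))
m=((hsv[...,1]<40)&(hsv[...,2]>120)).astype(np.uint8); m[:150]=0;m[260:]=0;m[:,:135]=0;m[:,305:]=0
m=cv2.morphologyEx(m,cv2.MORPH_CLOSE,np.ones((3,3)))
cs=max(cv2.findContours(m,0,1)[0],key=cv2.contourArea)
h=cv2.convexHull(cs); W=np.array([onz(c,*p[0],0.012) for p in h]); r=cv2.minAreaRect((W*1000).astype(np.float32)); print('plate',r)
d=((hsv[...,2]<70)).astype(np.uint8); d[:165]=0;d[250:]=0;d[:,:140]=0;d[:,300:]=0
n,l,s,ce=cv2.connectedComponentsWithStats(d)
for i in range(1,n):
    if s[i,4]>8: print(s[i],ce[i],[np.round(onz(c,*ce[i],z)*1000,1).tolist() for z in (.012,.028,.046)])
for n,u in dict(LP=(173,221),SP=(175,183)).items(): print(n,onz(c,*u,.012))
E
python3 m.py
```

```text
plate ((505.71112060546875, 106.27720642089844), (301.06353759765625, 171.9789581298828), 88.19600677490234)
[242 174  17  17 146] [250.48630137 182.60958904] [[548.6, 39.1], [546.5, 38.4], [544.1, 37.5]]
[243 219  12  11  50] [249.06 224.52] [[463.9, 40.8], [463.2, 40.0], [462.4, 39.1]]
[275 220  15  16  89] [281.95505618 228.29213483] [[457.0, -25.2], [456.4, -24.8], [455.8, -24.4]]
LP [0.46921185 0.19439446]
SP [0.54649567 0.19284414]
```

View pics/crop1.png

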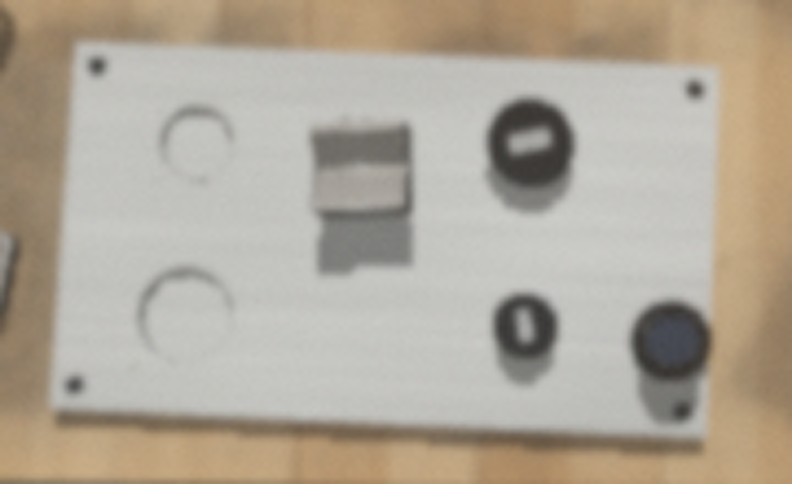

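The crop confirms the choice: the large black disc with a bright rectangle is at crop (531,142), the small one at (525,326), and the loupe, with its blue lens, at (671,341). The V-block is at (361,167).

Run:
```python
from h import *
from scipy.spatial.transform import Rotation as R
c=np.load('top.npy',allow_pickle=True).item(); f=lambda u,v,z:onz(c,130+(u-2)/4.4,150+(v-2)/4.4,z)*1000
S=[f(*p,.012) for p in [(97,66),(695,90),(75,385),(683,411)]]; ctr=np.mean(S,0)
x=(S[0]-S[1])+(S[2]-S[3]); x/=np.linalg.norm(x); y=np.array([-x[1],x[0]]); print('screws',np.round(S,1),'ctr',ctr,'yaw',np.degrees(np.arctan2(x[1],x[0])))
print('LP',ctr+90*x+40*y,'SP',ctr+90*x-40*y)
print('LPpix',f(186,316,.012),'SPpix',f(198,143,.012))
print('V',[f(*p,.046).round(1) for p in [(312,128),(410,122),(316,213),(410,210)]])
s=read_state(); Rm=R.from_rotvec(s['orientation']).as_matrix(); print(Rm.round(3),s['tool_pos'],s['opening'])
d=np.array([.535,.045,.335])-s['tool_pos']; print('tool d/0.2',(Rm.T@d)/.2)
```

```text
screws [[584.2 242.5]
 [575.1 -35.7]
 [436.3 247. ]
 [427.9 -31. ]] ctr [505.8574427  105.72339343] yaw 88.19178380855689
LP [468.71722875 196.94074105] SP [548.67739242 194.41641405]
LPpix [468.4508978  196.77332777] SPpix [548.44679969 193.84235855]
V [array([551.1, 135.8]), array([554.2,  92.1]), array([513.1, 133. ]), array([514.9,  91.2])]
[[ 0.93   0.368 -0.   ]
 [ 0.368 -0.93   0.002]
 [ 0.    -0.002 -1.   ]] [ 0.22071413 -0.55769561  0.40379377] 0.09324755420967695
tool d/0.2 [ 2.56992323 -2.22330124  0.34811045]
```

Request:
{"method": "arm_command", "body": {
  "increments": [
    [0.25,-0.215,0.03,0,0,0],
    [0.5,-0.43,0.06,0,0,0],
    [0.75,-0.645,0.09,0,0,0],
    [0.86,-0.74,0.116,0,0,0],
    [0.86,-0.74,0.116,0,0,0]
  ],
  "fingers": -0.25,
  "force": 8
}}

```text
t: 0.72
tool_pos: [0.3272, -0.3547, 0.3807]
orientation: [-3.083, -0.594, 0.0]
force: [0.1, -0.0, -0.2]
opening: 0.0583
gripper_force: 0.0
```

Request:
{"method": "arm_command", "body": {
  "increments": [
    [0.25,-0.215,0.03,0,0,0],
    [0.5,-0.43,0.06,0,0,0],
    [0.75,-0.645,0.09,0,0,0],
    [0.86,-0.74,0.116,0,0,0],
    [0.86,-0.74,0.116,0,0,0]
  ]
}}

```text
t: 1.35
tool_pos: [0.4324, -0.1549, 0.3578]
orientation: [-3.084, -0.593, 0.001]
force: [-0.5, -0.6, 0.2]
opening: 0.0583
gripper_force: 0.0
```

Request:
{"method": "arm_command", "body": {
  "increments": [
    [0.25,-0.215,0.03,0,0,0],
    [0.5,-0.43,0.06,0,0,0],
    [0.75,-0.645,0.09,0,0,0],
    [0.85,-0.74,0.116,0,0,0],
    [0.85,-0.74,0.116,0,0,0]
  ]
}}

```text
t: 1.98
tool_pos: [0.5362, 0.0444, 0.3344]
orientation: [-3.085, -0.591, 0.002]
force: [-0.2, -0.2, -0.7]
opening: 0.0583
gripper_force: 0.0
```

```bash
cat > w.py <<'E'
from h import *
import sys
c=read_camera('wrist'); n=sys.argv[1]; np.save(n+'.npy',c,allow_pickle=True)
cv2.imwrite(f'pics/{n}.png',cv2.cvtColor(c['image'],cv2.COLOR_RGB2BGR))
s=read_state(); print(s['t'],s['tool_pos'],s['opening'],s['force'],s['orientation']); print(np.round(c['T'],3))
print('pred: L,S mounts, LP, SP',proj(c,[[.5465,.0384,.028],[.4632,.04,.028],[.4687,.1969,.012],[.5487,.1944,.012]]).round(0).tolist())
E
python3 w.py w1
```

```text
2.025 [0.535813   0.04325239 0.33468557] 0.058229117720138564 [-0.20354674  0.28136435 -0.03985883] [ 3.08519460e+00  5.89596277e-01 -1.98046910e-03]
[[ 0.369 -0.902 -0.223  0.597]
 [-0.929 -0.358 -0.089  0.07 ]
 [ 0.001  0.24  -0.971  0.316]
 [ 0.     0.     0.     1.   ]]
pred: L,S mounts, LP, SP [[269.0, 177.0], [234.0, 257.0], [85.0, 189.0], [110.0, 110.0]]
```

View pics/w1.png

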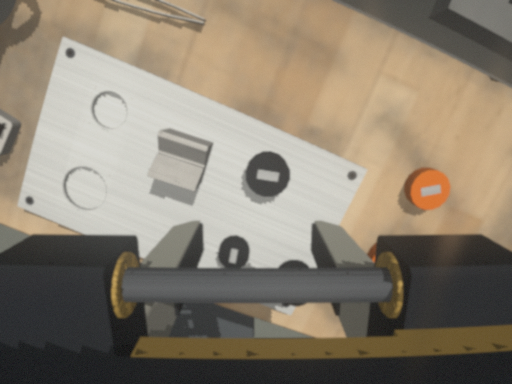

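The wrist view shows the large mount at (267,174), the small mount at (234,250), the pockets at (85,188) and (109,110), and the V-block at (180,165). An orange look-alike is at (428,188).

```bash
cat > e.py <<'E'
from h import *
import sys
def disc(c,X,r,z,mode):
    # X approx world xy centre(m); unwarp a 0.1mm... rectified patch of plane z, then find circle radius
    N=321; sc=0.0002; g=(np.arange(N)-N//2)*sc
    gx,gy=np.meshgrid(g+X[0],g+X[1],indexing='ij'); P=np.c_[gx.ravel(),gy.ravel(),np.full(gx.size,z)]
    uv=proj(c,P).astype(np.float32).reshape(N,N,2)
    p=cv2.remap(cv2.cvtColor(c['image'],cv2.COLOR_RGB2GRAY),uv[...,0],uv[...,1],cv2.INTER_LINEAR)
    return p,sc
def mount(c,X,z=.028,thr=75):
    p,sc=disc(c,X,0,z,0); m=(p<thr).astype(np.uint8)
    cs=cv2.findContours(m,0,1)[0]; cs=min([k for k in cs if cv2.contourArea(k)>3000],key=lambda k:abs(cv2.boundingRect(k)[0]+cv2.boundingRect(k)[2]/2-160)+abs(cv2.boundingRect(k)[1]+cv2.boundingRect(k)[3]/2-160))
    (a,b),r=cv2.minEnclosingCircle(cs); e=cv2.fitEllipse(cv2.convexHull(cs))
    return np.round([(X[0]+(e[0][1]-160)*sc)*1000,(X[1]+(e[0][0]-160)*sc)*1000,e[1][0]*sc*1000,e[1][1]*sc*1000],1)
def pocket(c,X,d):
    p,sc=disc(c,X,0,.012,0); p=cv2.GaussianBlur(p,(0,0),3); R=int(d/2/sc)
    h=cv2.HoughCircles(p,cv2.HOUGH_GRADIENT,1.5,400,param1=20,param2=8,minRadius=R-8,maxRadius=R+12)
    return None if h is None else np.round([(X[0]+(h[0,0,1]-160)*sc)*1000,(X[1]+(h[0,0,0]-160)*sc)*1000,2*h[0,0,2]*sc*1000],1)
if __name__=='__main__':
  for n in sys.argv[1:]:
    c=np.load(n+'.npy',allow_pickle=True).item()
    for nm,a in (('L',(.546,.038)),('S',(.463,.04))):
        for z in (.028,):
            try: print(n,nm,mount(c,a,z))
            except Exception as ex: print(n,nm,ex)
    print(n,'LP',pocket(c,(.469,.197),.0425),'SP',pocket(c,(.5487,.194),.0325))
  c=np.load('w1.npy',allow_pickle=True).item()
  g=cv2.cvtColor(c['image'],cv2.COLOR_RGB2GRAY); W=[]
  for u in [(70,53),(352,175),(30,200)]:
    k=g[u[1]-9:u[1]+10,u[0]-9:u[0]+10]; w=np.clip(120-k.astype(float),0,None); yy,xx=np.mgrid[-9:10,-9:10]
    q=(u[0]+(w*xx).sum()/w.sum(),u[1]+(w*yy).sum()/w.sum()); W.append(onz(c,*q,.012)*1000); print(q,W[-1].round(1))
  print('ctr from diag',(W[1]+W[2])/2,'yaw',np.degrees(np.arctan2(*(W[0]-W[1])[::-1])))
E
python3 e.py top w1 scene
```

```text
top L [547.   39.1  34.1  36.6]
top S [464.2  40.3  23.8  25.1]
top LP [467.4 197.   46.8] SP [542.4 193.4  35.5]
w1 L [548.9  40.5  35.5  37.4]
w1 S [465.2  41.8  26.6  37.4]
w1 LP [469.  197.2  44.5] SP [549.2 195.8  32.6]
scene L [543.5  44.8  40.   52.3]
scene S [461.1  45.9  30.   41.2]
scene LP [469.3 196.3  43.3] SP [548.  194.   34.2]
(np.float64(69.76274787535411), np.float64(52.48016997167139)) [584.1 243.8]
(np.float64(351.69308357348706), np.float64(175.10951008645534)) [574.8 -35.4]
(np.float64(29.062564102564103), np.float64(200.1271794871795)) [435.5 248.6]
ctr from diag [505.18939437 106.60898109] yaw 88.096560620257
```

Request:
{"method": "arm_command", "body": {
  "increments": [
    [0.05,0.044,0.1,0,0,0],
    [0.05,0.044,0.3,0,0,0],
    [0.05,0.044,0.45,0,0,0],
    [0.05,0.044,0.5,0,0,0],
    [0.05,0.044,0.5,0,0,0]
  ]
}}

```text
t: 2.65
tool_pos: [0.5478, 0.0382, 0.2353]
orientation: [3.086, 0.586, -0.001]
force: [-1.0, -0.5, -0.4]
opening: 0.0583
gripper_force: 0.0
```

```bash
python3 w.py w2
python3 - <<'E'
from e import *
c=np.load('w2.npy',allow_pickle=True).item(); print(mount(c,(.548,.04)))
E
```

```text
2.7 [0.5483305  0.03853049 0.23624234] 0.05848784274464446 [0.11254706 0.31768044 0.64355794] [3.08589068e+00 5.86519431e-01 1.63519613e-03]
[[ 0.366 -0.904 -0.223  0.609]
 [-0.931 -0.355 -0.089  0.063]
 [ 0.001  0.24  -0.971  0.216]
 [ 0.     0.     0.     1.   ]]
pred: L,S mounts, LP, SP [[258.0, 224.0], [210.0, 333.0], [4.0, 235.0], [29.0, 126.0]]
[549.3  40.7  37.1  40.6]
```

View pics/w2.png

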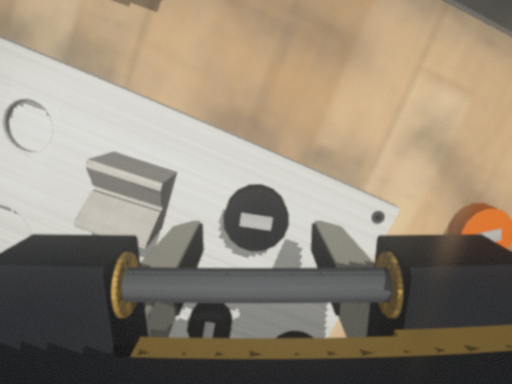

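The wrist view shows the large mount at (255,218), between the fingertips at (203,225) and (313,225). I'll descend and close.

Request:
{"method": "arm_command", "body": {
  "increments": [
    [0.007,-0.007,0.08,0,0,0],
    [0.007,-0.007,0.14,0,0,0],
    [0.007,-0.007,0.17,0,0,0],
    [0.007,-0.007,0.17,0,0,0],
    [0.007,-0.007,0.17,0,0,0]
  ]
}}

```text
t: 3.32
tool_pos: [0.5489, 0.0414, 0.2014]
orientation: [3.086, 0.589, 0.001]
force: [-0.0, -0.3, -0.8]
opening: 0.0584
gripper_force: 0.0
```

Request:
{"method": "arm_command", "body": {
  "increments": [
    [0,0,0,0,0,0],
    [0,0,0,0,0,0],
    [0,0,0,0,0,0],
    [0,0,0,0,0,0],
    [0,0,0,0,0,0]
  ],
  "fingers": 0.3,
  "force": 8
}}

```text
t: 3.95
tool_pos: [0.5489, 0.0413, 0.2015]
orientation: [3.086, 0.588, 0.001]
force: [-0.1, -0.4, 3.0]
opening: 0.0396
gripper_force: 8.0
```

```bash
python3 w.py w3
python3 - <<'E'
from e import *
c=np.load('w3.npy',allow_pickle=True).item(); print(mount(c,(.548,.04)))
E
```

```text
4.0 [0.5488762  0.04134046 0.20147135] 0.039509026470178524 [-0.33296956 -0.74704797  3.5331814 ] [3.08580193e+00 5.88363922e-01 8.85114001e-04]
[[ 0.367 -0.903 -0.221  0.61 ]
 [-0.93  -0.356 -0.089  0.067]
 [ 0.001  0.238 -0.971  0.183]
 [ 0.     0.     0.     1.   ]]
pred: L,S mounts, LP, SP [[263.0, 251.0], [206.0, 374.0], [-30.0, 258.0], [-6.0, 133.0]]
[544.9  40.9  47.6  58. ]
```

View pics/w3.png

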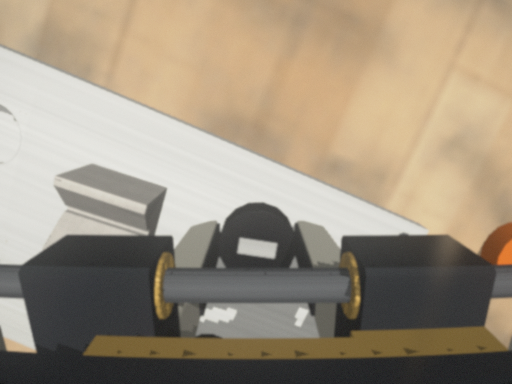

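The gripper holds the large mount, which shows at (258,240) between the pads. I'll drag it between the V-block and the small mount.

Request:
{"method": "arm_command", "body": {
  "increments": [
    [-0.047,-0.064,0,0,0,0],
    [-0.094,-0.127,0,0,0,0],
    [-0.15,-0.185,0,0,0,0],
    [-0.2,-0.239,0,0,0,0],
    [-0.2,-0.239,0,0,0,0]
  ]
}}

```text
t: 4.62
tool_pos: [0.4922, 0.0722, 0.2012]
orientation: [-3.085, -0.59, 0.002]
force: [-5.2, 2.7, 8.7]
opening: 0.0395
gripper_force: 8.0
```

Request:
{"method": "arm_command", "body": {
  "increments": [
    [0,-0.11,0,0,0,0],
    [0.025,-0.28,0,0,0,0],
    [0.066,-0.48,0,0,0,0],
    [0.113,-0.635,0,0,0,0],
    [0.113,-0.635,0,0,0,0]
  ]
}}

```text
t: 5.25
tool_pos: [0.4669, 0.1994, 0.2011]
orientation: [-3.084, -0.593, 0.001]
force: [0.4, 1.8, 4.1]
opening: 0.0401
gripper_force: 8.0
```

```bash
python3 w.py w4
python3 - <<'E'
from h import *
c=np.load('w4.npy',allow_pickle=True).item(); T=read_camera('top'); np.save('t4.npy',T,allow_pickle=True); S=read_camera('scene'); np.save('s4.npy',S,allow_pickle=True)
a=cv2.resize(c['image'][150:300,130:390],None,fx=2,fy=2); b=cv2.resize(S['image'][180:330,140:400],None,fx=2,fy=2,interpolation=cv2.INTER_CUBIC)
cv2.imwrite('pics/w4s.png',cv2.cvtColor(np.vstack([a,b]),cv2.COLOR_RGB2BGR))
E
```

```text
5.3 [0.46722903 0.1983393  0.20098564] 0.039928990379298326 [0.23993572 1.03215717 2.04270449] [-3.08470656e+00 -5.92041301e-01  1.29681684e-03]
[[ 0.37  -0.902 -0.223  0.527]
 [-0.929 -0.359 -0.088  0.225]
 [-0.     0.24  -0.971  0.182]
 [ 0.     0.     0.     1.   ]]
pred: L,S mounts, LP, SP [[591.0, 215.0], [510.0, 341.0], [265.0, 232.0], [329.0, 94.0]]
```

View pics/w4s.png

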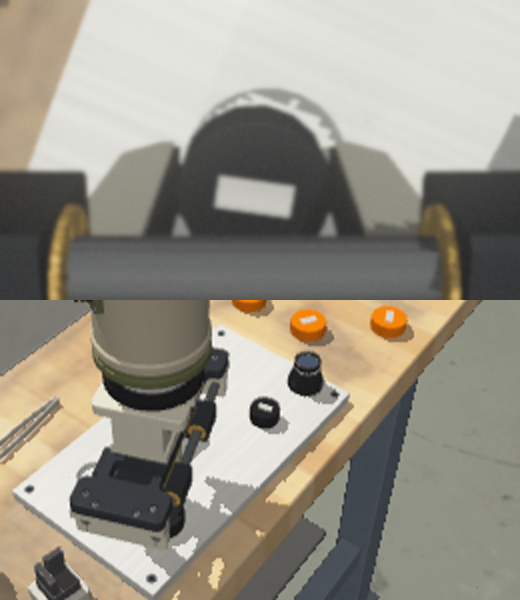

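The wrist crop shows the held disc with its top centre near (250,190). The pocket rim appears behind it as an arc through (205,110), (270,88) and (342,150), so the disc is a few mm short towards the lower left. Next I'll measure the offset.

```bash
cat > f.py <<'E'
from h import *
from scipy.optimize import least_squares
import sys
def fit(c,pts,z,r):
    W=np.array([onz(c,*p,z) for p in pts])*1000
    return least_squares(lambda q:np.hypot(*(W-q).T)-r,W.mean(0)-[10,0],loss='soft_l1')
if __name__=='__main__':
    c=np.load('w4.npy',allow_pickle=True).item(); g=cv2.cvtColor(c['image'],cv2.COLOR_RGB2GRAY)
    rim=[(205,110),(225,98),(245,91),(270,88),(295,95),(315,108),(330,125),(341,148)]
    rim=[(130+u/2,150+v/2) for u,v in rim]
    for r in (21.25,22.25): s=fit(c,rim,.012,r); print('rim',r,s.x,s.fun.round(1))
    top=[]
    for u in range(228,290,4):
        col=g[180:260,u].astype(int); top.append((u,180+int(np.argmax(col<70))))
    print(top)
    s=fit(c,top,.028,20); print('disc',s.x,s.fun.round(1))
E
python3 f.py
```

```text
rim 21.25 [468.30244917 198.70720719] [ 0.5 -0.1 -0.2  0.1 -0.1 -0.2 -0.1  0.5]
rim 22.25 [467.10361095 198.58283623] [ 0.1 -0.2 -0.2  0.3  0.1 -0.1 -0.2  0.1]
[(228, 220), (232, 217), (236, 224), (240, 222), (244, 221), (248, 222), (252, 219), (256, 209), (260, 218), (264, 216), (268, 210), (272, 208), (276, 212), (280, 214), (284, 217), (288, 225)]
disc [465.16311158 195.83192015] [ 4.3  4.   0.1 -0.5 -1.3 -2.7 -2.2  2.2 -2.6 -1.8  1.3  2.6  1.   0.6
  0.  -2.3]
```

Run:
```python
from f import *
c=np.load('w4.npy',allow_pickle=True).item(); g=cv2.cvtColor(c['image'],cv2.COLOR_RGB2GRAY)
print(g[188:230:2,250],g[188:230:2,262],g[188:230:2,280])
for thr in (80,90,105):
    top=[(u,180+int(np.argmax(g[180:260,u]<thr))) for u in range(228,292,4)]
    s=fit(c,top,.028,20); print(thr,[v for u,v in top],'disc',s.x.round(1),s.fun.round(1))
# steel rectangle
m=((g>150)).astype(np.uint8); m[:230]=0; m[262:]=0; m[:,:225]=0;m[:,285:]=0
n,l,s,ce=cv2.connectedComponentsWithStats(m); i=1+np.argmax(s[1:,4]); print(s[i],ce[i],onz(c,*ce[i],.028)*1000)
c=np.load('w2.npy',allow_pickle=True).item(); g=cv2.cvtColor(c['image'],cv2.COLOR_RGB2GRAY); m=(g>150).astype(np.uint8); m[:205]=0;m[238:]=0;m[:,:236]=0;m[:,278:]=0
n,l,s,ce=cv2.connectedComponentsWithStats(m); i=1+np.argmax(s[1:,4]); print(s[i],ce[i],onz(c,*ce[i],.028)*1000)
top=[(u,175+int(np.argmax(g[175:230,u]<90))) for u in range(228,286,4)]; print('w2 disc',fit(c,top,.028,20).x)
```

```text
[221 222 222 220 185 174 217 193  85  77  69  75  76  74  72  69  66  68
  67  67  67] [221 220 218 180 154 182 218 162  79  73  70  72  76  70  68  70  69  67
  66  64  67] [223 221 221 221 212 163 160 153 164 212 214 164  90  69  66  71  72  67
  69  66  64]
80 [218, 214, 210, 209, 207, 205, 205, 205, 205, 205, 206, 208, 210, 213, 217, 224] disc [467.  201.3] [-0.7 -0.5  0.1 -0.3 -0.   0.5  0.2  0.1  0.2  0.5  0.4  0.1  0.1 -0.2
 -0.4 -1.1]
90 [218, 213, 210, 208, 206, 205, 204, 204, 204, 204, 206, 207, 209, 213, 216, 223] disc [467.4 201.4] [-1.  -0.4 -0.2 -0.2  0.1  0.1  0.3  0.2  0.3  0.6  0.1  0.3  0.2 -0.5
 -0.4 -1.1]
105 [217, 212, 210, 208, 206, 204, 204, 204, 204, 204, 205, 207, 208, 212, 216, 222] disc [467.5 201.4] [-0.7 -0.1 -0.3 -0.3 -0.   0.5  0.2  0.1  0.1  0.4  0.4  0.1  0.4 -0.2
 -0.5 -1. ]
[238 238  39  20 576] [256.73263889 247.93229167] [464.85962158 200.09941694]
[240 213  32  17 398] [255.51005025 221.24120603] [547.80335465  40.2466738 ]
w2 disc [549.53600731  40.65465969]
```

Request:
{"method": "arm_command", "body": {
  "increments": [
    [-0.008,0.008,0,0,0,0],
    [-0.008,0.008,0,0,0,0],
    [-0.008,0.008,0,0,0,0],
    [-0.008,0.008,0,0,0,0],
    [-0.008,0.008,0,0,0,0]
  ]
}}

```text
t: 6.02
tool_pos: [0.4673, 0.1953, 0.201]
orientation: [3.086, 0.588, -0.0]
force: [-0.2, -0.7, 1.7]
opening: 0.0397
gripper_force: 8.0
```

```bash
cat > g.py <<'E'
from f import *
# rim by radial edge search on plane z=.012 around approx centre q (mm): first dark step coming from outside; disc top edge likewise by threshold
def radial(c,q,z,r0,r1,a,thr):
    g=cv2.GaussianBlur(cv2.cvtColor(c['image'],cv2.COLOR_RGB2GRAY),(0,0),.7); out=[]
    for t in np.radians(a):
        rr=np.arange(r1,r0,-.1); P=np.c_[q[0]+rr*np.cos(t),q[1]+rr*np.sin(t),np.full(rr.size,z*1000)]/1000
        uv=proj(c,P).astype(np.float32); v=cv2.remap(g,uv[:,0:1],uv[:,1:2],cv2.INTER_LINEAR).ravel()
        k=np.argmax(v<thr) 
        if k>0: out.append(uv[k])
    return out
def rel(n,tcp,rd=20,rp=22.25,a0=21,span=55,ht=.028):
    c=np.load(n+'.npy',allow_pickle=True).item(); A=np.arange(a0-span,a0+span+1,6)
    q=np.array(tcp[:2])*1000+[0,2.5]
    for _ in range(3):
        d=fit(c,radial(c,q,ht,rd-6,rd+3,A,100),ht,rd); q=d.x
    p=np.array(tcp[:2])*1000
    for _ in range(3):
        r=fit(c,radial(c,p,.012,rp-3,rp+4,A,200),.012,rp); p=r.x
    print('disc',q.round(1),np.abs(d.fun).mean().round(2),'rim',p.round(1),np.abs(r.fun).round(1)); e=p-q; b=np.radians(a0)
    print('move world',e.round(1),'tool',np.round([(e[0]*np.cos(b)+e[1]*np.sin(b))/200,(e[0]*np.sin(b)-e[1]*np.cos(b))/200],4))
E
python3 w.py w5
python3 - <<'E'
from g import *
s=read_state()
rel('w4',[.4672,.1983]); rel('w5',s['tool_pos'])
c=np.load('w5.npy',allow_pickle=True).item()
cv2.imwrite('pics/w5c.png',cv2.cvtColor(cv2.resize(c['image'][180:270,200:320],None,fx=4,fy=4),cv2.COLOR_RGB2BGR))
E
```

```text
6.075 [0.46725076 0.19536961 0.20100424] 0.03934237659522311 [ 0.82380655 -1.16297071  2.29575388] [ 3.08591551e+00  5.88344429e-01 -3.55779222e-04]
[[ 0.367 -0.903 -0.222  0.528]
 [-0.93  -0.356 -0.089  0.221]
 [ 0.001  0.239 -0.971  0.182]
 [ 0.     0.     0.     1.   ]]
pred: L,S mounts, LP, SP [[585.0, 212.0], [504.0, 339.0], [257.0, 230.0], [321.0, 91.0]]
disc [467.5 201.3] 0.38 rim [468.2 197.6] [0.  0.1 0.  0.1 0.1 0.  0.  0.  0.1 0.  0.  0.1 0.2 0.  0.  0.  0.1 0.
 0.1]
move world [ 0.7 -3.7] tool [-0.0033  0.0185]
disc [468.  196.8] 0.4 rim [468.2 197.7] [0.  0.  0.1 0.1 0.1 0.1 0.  0.  0.1 0.1 0.  0.1 0.2 0.  0.  0.1 0.1 0.
 0.1]
move world [0.2 0.8] tool [ 0.0026 -0.0035]
```

View pics/w5c.png

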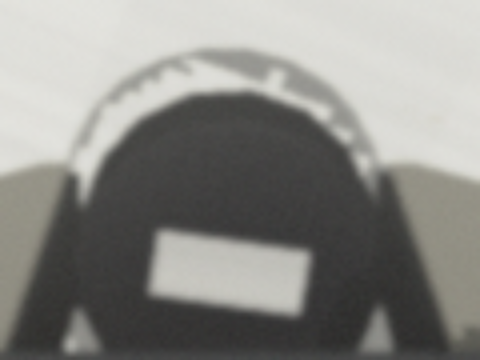

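The wrist crop shows the disc nearly concentric with the rim: disc mid-column about 230, rim about 227. The remaining offset is under 1 mm.

Run:
```python
from g import *
for rd in (19.5,20):
  for sp in (30,42): rel('w5',[.46725,.19537],rd=rd,span=sp)
```

```text
disc [468.8 197.1] 0.13 rim [468.2 197.6] [0.1 0.1 0.  0.  0.1 0.1 0.1 0.2 0.1 0.  0.1]
move world [-0.6  0.6] tool [-0.0017 -0.0036]
disc [468.7 197.1] 0.21 rim [468.2 197.6] [0.1 0.  0.1 0.1 0.  0.1 0.1 0.1 0.  0.2 0.1 0.  0.  0.1 0.1]
move world [-0.4  0.6] tool [-0.001  -0.0035]
disc [468.3 196.9] 0.18 rim [468.2 197.6] [0.1 0.1 0.  0.  0.1 0.1 0.1 0.2 0.1 0.  0.1]
move world [-0.1  0.7] tool [ 0.001  -0.0036]
disc [468.2 196.8] 0.25 rim [468.2 197.6] [0.1 0.  0.1 0.1 0.  0.1 0.1 0.1 0.  0.2 0.1 0.  0.  0.1 0.1]
move world [0.1 0.9] tool [ 0.0019 -0.0039]
```

Request:
{"method": "arm_command", "body": {
  "increments": [
    [0,-0.0035,0,0,0,0],
    [0,-0.0035,0,0,0,0],
    [0,-0.0035,0,0,0,0],
    [0,-0.0035,0,0,0,0],
    [0,-0.0035,0,0,0,0]
  ]
}}

```text
t: 6.7
tool_pos: [0.4669, 0.1961, 0.201]
orientation: [-3.086, -0.588, 0.0]
force: [-0.3, 0.3, 0.2]
opening: 0.0399
gripper_force: 8.0
```

Request:
{"method": "arm_command", "body": {
  "increments": [
    [0,0,0,0,0,0],
    [0,0,0,0,0,0],
    [0,0,0,0,0,0],
    [0,0,0,0,0,0],
    [0,0,0,0,0,0]
  ],
  "fingers": -0.03
}}

```text
t: 7.32
tool_pos: [0.467, 0.1961, 0.2011]
orientation: [-3.086, -0.588, 0.0]
force: [-0.2, 0.2, 0.6]
opening: 0.048
gripper_force: 0.0
```

```bash
python3 w.py w6
python3 - <<'E'
from g import *
s=read_state(); rel('w6',s['tool_pos']+[0,0,0]); rel('w6',s['tool_pos'],ht=.023,span=30)
c=np.load('w6.npy',allow_pickle=True).item()
cv2.imwrite('pics/w6c.png',cv2.cvtColor(cv2.resize(c['image'][170:270,190:330],None,fx=4,fy=4),cv2.COLOR_RGB2BGR))
E
```

```text
7.375 [0.4670446  0.19610136 0.20116138] 0.047796093221507276 [-0.00823149 -0.11502973  0.62268542] [3.08599682e+00 5.88384780e-01 8.80042452e-05]
[[ 0.367 -0.903 -0.222  0.528]
 [-0.93  -0.356 -0.089  0.221]
 [ 0.001  0.239 -0.971  0.182]
 [ 0.     0.     0.     1.   ]]
pred: L,S mounts, LP, SP [[586.0, 213.0], [505.0, 339.0], [259.0, 230.0], [322.0, 91.0]]
disc [468.8 198. ] 0.51 rim [468.3 197.7] [0.  0.  0.1 0.1 0.1 0.  0.  0.1 0.1 0.  0.  0.1 0.2 0.1 0.  0.1 0.1 0.
 0.1]
move world [-0.5 -0.3] tool [-0.0027  0.0006]
disc [467.9 197.6] 0.19 rim [468.3 197.6] [0.1 0.  0.  0.  0.1 0.  0.1 0.1 0.1 0.  0. ]
move world [0.4 0.1] tool [0.0021 0.0005]
```

View pics/w6c.png

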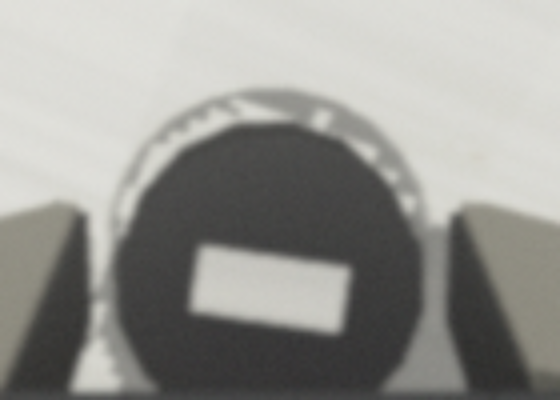

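Run:
```python
from g import *
for n in ('w4','w5','w6'):
    c=np.load(n+'.npy',allow_pickle=True).item(); g=cv2.cvtColor(c['image'],cv2.COLOR_RGB2GRAY)
    k=g[228:266,230:288].astype(float); k=cv2.resize(k,None,fx=4,fy=4,interpolation=cv2.INTER_CUBIC); m=(k>145).astype(np.uint8)
    cs=[x for x in cv2.findContours(m,0,1)[0] if cv2.contourArea(x)>3000]
    print(n,[cv2.minAreaRect(x) for x in cs])
    for ht in (.028,.023):
        q=np.array([468.2,197.6]) if n!='w4' else np.array([467.5,201])
        P=np.array([onz(c,*p,ht)*1000 for p in radial(c,q,ht,14,22.5,np.arange(-9,52,5),100)])
        s=least_squares(lambda v:np.hypot(*(P-v[:2]).T)-v[2],[*q,20]); print(ht,s.x.round(2),np.abs(s.fun).mean().round(2))
```

```text
w4 [((108.77000427246094, 81.11000061035156), (152.31080627441406, 63.07393264770508), 8.130102157592773)]
0.028 [469.86 202.03  17.91] 0.08
0.023 [468.04 201.33  18.43] 0.08
w5 [((109.00212097167969, 80.48560333251953), (151.75022888183594, 63.057098388671875), 8.365885734558105)]
0.028 [470.57 197.75  17.71] 0.09
0.023 [468.89 197.12  18.05] 0.08
w6 [((109.41748809814453, 56.81242370605469), (151.58010864257812, 66.541748046875), 8.829745292663574)]
0.028 [472.82 199.52  16.31] 0.12
0.023 [470.95 198.72  16.97] 0.11
```

The rectangle looks less foreshortened than before (63 to 66.5 px tall) and has moved 6 px up. That suggests the disc's camera side has dropped and its rear edge still rests on the rim. I'll regrasp lightly, drag it +x by 1.4 mm and release.

Request:
{"method": "arm_command", "body": {
  "increments": [
    [0,0,0,0,0,0],
    [0,0,0,0,0,0],
    [0.003,0,0,0,0,0],
    [0.007,0,0,0,0,0],
    [0.007,0,0,0,0,0]
  ],
  "fingers": 0.3,
  "force": 4
}}

```text
t: 8.0
tool_pos: [0.4684, 0.1966, 0.2011]
orientation: [3.086, 0.588, 0.0]
force: [-0.4, -0.2, -0.4]
opening: 0.0398
gripper_force: 4.0
```

Request:
{"method": "arm_command", "body": {
  "increments": [
    [0,0,0,0,0,0],
    [0,0,0,0,0,0],
    [0,0,0,0,0,0],
    [0,0,0,0,0,0],
    [0,0,0,0,0,0]
  ],
  "fingers": -0.03
}}

```text
t: 8.62
tool_pos: [0.4683, 0.1966, 0.2012]
orientation: [-3.086, -0.588, -0.0]
force: [-0.6, -0.6, -0.5]
opening: 0.048
gripper_force: 0.0
```

```bash
cat > rect.py <<'E'
from g import *
import sys
n=sys.argv[1]; y0,y1,x0,x1=map(int,sys.argv[2:6])
c=np.load(n+'.npy',allow_pickle=True).item(); g=cv2.cvtColor(c['image'],cv2.COLOR_RGB2GRAY)
k=cv2.resize(g[y0:y1,x0:x1].astype(float),None,fx=4,fy=4,interpolation=cv2.INTER_CUBIC)
for x in cv2.findContours((k>145).astype(np.uint8),0,1)[0]:
    if cv2.contourArea(x)>2500:
        r=cv2.minAreaRect(x); print(n,r); b=cv2.boxPoints(r)/4+[x0,y0]
        for ht in (.023,.028):
            W=np.array([onz(c,*p,ht)*1000 for p in b]); print(ht,'ctr',W.mean(0).round(1),'sides',np.linalg.norm(W-np.roll(W,1,0),axis=1).round(2))
E
python3 w.py w7; for n in w2\ 205\ 238\ 236\ 278 w5\ 228\ 266\ 230\ 288 w6\ 228\ 266\ 230\ 288 w7\ 228\ 266\ 230\ 288; do python3 rect.py $n; done
```

```text
8.675 [0.46835907 0.19661698 0.2011662 ] 0.04768253789675432 [ 0.53367872 -0.6402478  -0.03434723] [-3.08599343e+00 -5.88387350e-01 -1.29310512e-04]
[[ 0.367 -0.903 -0.222  0.529]
 [-0.93  -0.356 -0.089  0.222]
 [ 0.001  0.239 -0.971  0.182]
 [ 0.     0.     0.     1.   ]]
pred: L,S mounts, LP, SP [[585.0, 215.0], [505.0, 341.0], [259.0, 233.0], [322.0, 94.0]]
w2 ((79.8141860961914, 66.57212829589844), (126.4849624633789, 52.61141586303711), 8.530765533447266)
0.023 ctr [546.   39.3] sides [19.69  8.56 19.49  8.6 ]
0.028 ctr [547.6  39.9] sides [19.18  8.34 18.98  8.37]
w5 ((109.00212097167969, 80.48560333251953), (151.75022888183594, 63.057098388671875), 8.365885734558105)
0.023 ctr [463.3 194.7] sides [19.92  8.83 19.66  8.88]
0.028 ctr [465.3 195.5] sides [19.3   8.55 19.04  8.6 ]
w6 ((109.41748809814453, 56.81242370605469), (151.58010864257812, 66.541748046875), 8.829745292663574)
0.023 ctr [466.1 196.6] sides [19.82  9.22 19.55  9.28]
0.028 ctr [468.1 197.4] sides [19.2   8.93 18.93  8.99]
w7 ((107.88326263427734, 63.74277877807617), (147.6072235107422, 60.79399871826172), 8.207216262817383)
0.023 ctr [466.5 197. ] sides [19.32  8.46 19.07  8.5 ]
0.028 ctr [468.4 197.8] sides [18.71  8.19 18.47  8.23]
```

Width and height have both shrunk about 3%, with the aspect ratio back to flat. The large mount has dropped in and sits flat, so I'll raise, turn and go above the small mount.

Request:
{"method": "arm_command", "body": {
  "increments": [
    [0,0,-0.2,0,0,0],
    [0,0,-0.42,0,0,0],
    [-0.08,0.19,-0.5,0,0,0.05],
    [-0.2,0.47,-0.5,0,0,0.1],
    [-0.305,0.719,-0.5,0,0,0.15]
  ],
  "fingers": 0.12
}}

```text
t: 9.3
tool_pos: [0.4643, 0.039, 0.3017]
orientation: [3.138, -0.155, 0.002]
force: [0.4, -0.4, 0.4]
opening: 0.0409
gripper_force: 0.0
```

Request:
{"method": "arm_command", "body": {
  "increments": [
    [0,0,0,0,0,0.05],
    [0,0,0.0,0,0,0.05],
    [0,0,0,0,0,0.05],
    [0,0,0,0,0,0.05],
    [0,0,0,0,0,0.05]
  ]
}}

```text
t: 9.93
tool_pos: [0.4645, 0.041, 0.3011]
orientation: [3.117, -0.391, -0.0]
force: [-0.1, 0.4, -0.5]
opening: 0.0406
gripper_force: 0.0
```

```bash
python3 w.py w8
python3 - <<'E'
from g import *
s=read_state(); print(s['q'],s['orientation'])
c=np.load('w8.npy',allow_pickle=True).item(); print('S',mount(c,(.4645,.0405)) if 0 else '')
from e import mount,pocket
print(mount(c,(.4645,.0415),thr=100),'LP seated L',mount(c,(.468,.197),z=.023,thr=100))
E
```

```text
9.975 [0.46451003 0.04089331 0.30107228] 0.04080980578091869 [-0.77392012 -0.09492608  0.13148761] [ 3.11708528e+00 -3.91443745e-01 -2.63669555e-04]
[[-0.248 -0.941 -0.231  0.528]
 [-0.969  0.24   0.059  0.026]
 [ 0.001  0.239 -0.971  0.282]
 [ 0.     0.     0.     1.   ]]
pred: L,S mounts, LP, SP [[234.0, 90.0], [259.0, 196.0], [86.0, 228.0], [55.0, 139.0]]
[-2.22087867e-02 -1.63075217e-01  1.97099429e+00 -7.61591266e-06
  1.33384309e+00  1.79844150e+00] [ 3.11708528e+00 -3.91443745e-01 -2.63669555e-04]
S 
[465.8  41.   27.3  30.7] LP seated L [449.  196.9  66.7  80.1]
```

View pics/w8.png

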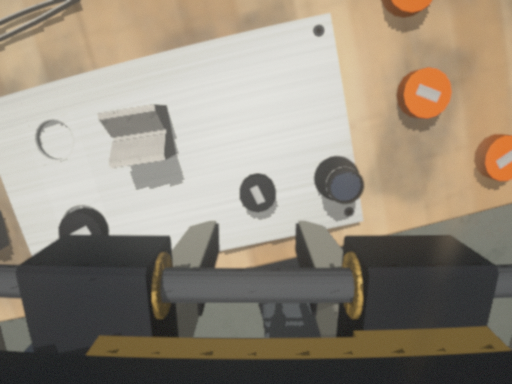

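The wrist view shows the small mount at (258,192), in line with the finger gap. The loupe is at (340,180), the V-block at (140,135), and the seated large mount at (83,225). I'll descend and grip.

Request:
{"method": "arm_command", "body": {
  "increments": [
    [0,0.003,0.2,0,0,0],
    [0,0.003,0.38,0,0,0],
    [0,0.003,0.47,0,0,0],
    [0,0.003,0.5,0,0,0],
    [0,0.003,0.5,0,0,0]
  ]
}}

```text
t: 10.6
tool_pos: [0.4645, 0.04, 0.2013]
orientation: [-3.117, 0.393, 0.0]
force: [0.1, 0.7, 0.7]
opening: 0.0408
gripper_force: 0.0
```

Request:
{"method": "arm_command", "body": {
  "increments": [
    [0,0,0,0,0,0],
    [0,0,0,0,0,0],
    [0,0,0,0,0,0],
    [0,0,0,0,0,0],
    [0,0,0,0,0,0]
  ],
  "fingers": 0.5,
  "force": 8
}}

```text
t: 11.22
tool_pos: [0.465, 0.0399, 0.2022]
orientation: [-3.117, 0.394, -0.003]
force: [-0.0, 0.1, 7.4]
opening: 0.0292
gripper_force: 8.0
```

```bash
python3 w.py w9; python3 rect.py w9 215 266 225 300
```

```text
11.275 [0.46503032 0.03986047 0.20222557] 0.02974316522129447 [-1.58730083  0.33064849  6.40594262] [-3.11650095  0.39406649 -0.00313503]
[[-0.25  -0.941 -0.229  0.528]
 [-0.968  0.242  0.059  0.025]
 [ 0.     0.237 -0.972  0.184]
 [ 0.     0.     0.     1.   ]]
pred: L,S mounts, LP, SP [[217.0, 80.0], [259.0, 247.0], [8.0, 285.0], [-45.0, 158.0]]
w9 ((128.1999969482422, 123.40000915527344), (108.22570037841797, 50.087921142578125), 63.43495178222656)
0.023 ctr [461.9  41.5] sides [15.08  6.59 15.    6.73]
0.028 ctr [464.  41.] sides [14.61  6.38 14.53  6.52]
w9 ((247.49996948242188, 63.49999237060547), (126.99998474121094, 102.99998474121094), 90.0)
0.023 ctr [466.1  24.5] sides [17.44 13.17 17.47 13.51]
0.028 ctr [468.   24.5] sides [16.9  12.76 16.93 13.09]
```

Request:
{"method": "arm_command", "body": {
  "increments": [
    [-0.026,-0.122,-0.003,0,0,0],
    [-0.053,-0.245,-0.003,0,0,0],
    [-0.058,-0.425,-0.003,0,0,0],
    [-0.022,-0.534,-0.003,0,0,0],
    [0.0145,-0.644,-0.003,0,0,0]
  ]
}}

```text
t: 11.9
tool_pos: [0.4996, 0.1646, 0.2021]
orientation: [3.116, -0.393, 0.0]
force: [-1.8, -3.8, 5.3]
opening: 0.0298
gripper_force: 8.0
```

Request:
{"method": "arm_command", "body": {
  "increments": [
    [0,0,0,0,0,0],
    [0.042,-0.058,0,0,0,0],
    [0.0835,-0.115,0,0,0,0],
    [0.15,-0.17,0,0,0,0],
    [0.196,-0.206,0,0,0,0]
  ]
}}

```text
t: 12.52
tool_pos: [0.548, 0.194, 0.2016]
orientation: [-3.117, 0.394, 0.0]
force: [-0.4, -0.0, 0.2]
opening: 0.0294
gripper_force: 8.0
```

Request:
{"method": "arm_command", "body": {
  "increments": [
    [0,0,0,0,0,0],
    [0,0,0,0,0,0],
    [0,0,0,0,0,0],
    [0,0,0,0,0,0],
    [0,0,0,0,0,0]
  ]
}}

```text
t: 13.15
tool_pos: [0.5472, 0.1939, 0.2017]
orientation: [3.117, -0.394, -0.001]
force: [-0.1, -0.0, 0.3]
opening: 0.0296
gripper_force: 8.0
```

```bash
python3 w.py w10; python3 rect.py w10 225 266 230 288
python3 - <<'E'
from g import *
s=read_state(); 
for sp in (30,45): rel('w10',s['tool_pos'],rd=15,rp=17.25,a0=-14.4,span=sp)
E
```

```text
13.2 [0.54723573 0.19394322 0.20164764] 0.029688852592764797 [ 0.01310397 -0.5123204  -0.15774458] [ 3.11654086e+00 -3.94021165e-01 -6.42134706e-04]
[[-0.25  -0.94  -0.232  0.61 ]
 [-0.968  0.243  0.059  0.179]
 [ 0.001  0.239 -0.971  0.183]
 [ 0.     0.     0.     1.   ]]
pred: L,S mounts, LP, SP [[554.0, 170.0], [551.0, 308.0], [285.0, 348.0], [257.0, 230.0]]
w10 ((109.42300415039062, 85.78262329101562), (109.54828643798828, 51.12994384765625), 62.801876068115234)
0.023 ctr [543.5 195.4] sides [15.23  6.71 15.15  6.86]
0.028 ctr [545.6 194.9] sides [14.76  6.5  14.68  6.64]
disc [549.2 194.2] 0.12 rim [547.9 195.4] [0.1 0.1 0.  0.  0.  0.  0.  0.  0.  0.  0. ]
move world [-1.3  1.2] tool [-0.0078 -0.0043]
disc [549.  194.2] 0.25 rim [547.9 195.5] [0.2 0.1 0.1 0.  0.  0.  0.  0.1 0.  0.  0.  0.  0.1 0.  0.  0.1]
move world [-1.2  1.3] tool [-0.0072 -0.0047]
```

Request:
{"method": "arm_command", "body": {
  "increments": [
    [0.0015,-0.004,0,0,0,0],
    [0.0015,-0.004,0,0,0,0],
    [0.0015,-0.004,0,0,0,0],
    [0.0015,-0.004,0,0,0,0],
    [0.0015,-0.004,0,0,0,0]
  ]
}}

```text
t: 13.82
tool_pos: [0.548, 0.1947, 0.2017]
orientation: [3.117, -0.394, 0.0]
force: [0.0, -0.1, -1.2]
opening: 0.0296
gripper_force: 8.0
```

Request:
{"method": "arm_command", "body": {
  "increments": [
    [0,0,0,0,0,0],
    [0,0,0,0,0,0],
    [0,0,0,0,0,0],
    [0,0,0,0,0,0],
    [0,0,0,0,0,0]
  ],
  "fingers": 0.2
}}

```text
t: 14.45
tool_pos: [0.548, 0.1947, 0.2017]
orientation: [-3.117, 0.394, -0.0]
force: [-0.2, -0.2, -0.5]
opening: 0.0374
gripper_force: 0.0
```

```bash
python3 w.py w11; python3 rect.py w11 215 266 230 288
python3 - <<'E'
from g import *
s=read_state(); 
for ht in (.023,.028): rel('w11',s['tool_pos'],rd=15,rp=17.25,a0=-14.4,span=30,ht=ht)
E
```

```text
14.5 [0.54793454 0.19473467 0.20172154] 0.03730756172634043 [-0.3990098  -0.03386961  0.41598973] [ 3.11674871e+00 -3.93994995e-01 -1.01479713e-04]
[[-0.25  -0.94  -0.231  0.611]
 [-0.968  0.243  0.059  0.179]
 [ 0.001  0.239 -0.971  0.183]
 [ 0.     0.     0.     1.   ]]
pred: L,S mounts, LP, SP [[555.0, 171.0], [552.0, 309.0], [287.0, 349.0], [259.0, 231.0]]
w11 ((110.70000457763672, 111.40000915527344), (105.98961639404297, 49.19349670410156), 63.43495178222656)
0.023 ctr [546.2 195.6] sides [14.67  6.43 14.59  6.57]
0.028 ctr [548.3 195.1] sides [14.21  6.23 14.13  6.36]
w11 ((206.0, 101.5), (203.0, 50.0), 90.0)
0.023 ctr [544.2 183.3] sides [28.3   6.37 28.31  6.65]
0.028 ctr [546.3 183.2] sides [27.41  6.17 27.43  6.44]
disc [550.1 195.1] 0.15 rim [548.  195.4] [0.1 0.1 0.  0.  0.  0.  0.1 0.  0.  0.  0.1]
move world [-2.1  0.4] tool [-0.0108  0.0009]
disc [551.5 194.6] 0.21 rim [548.  195.4] [0.1 0.1 0.  0.  0.  0.  0.1 0.  0.  0.  0.1]
move world [-3.5  0.9] tool [-0.0181  0.0002]
```

Both dimensions shrank about 3.5% with the aspect ratio unchanged, so the small mount has dropped in flat. I'll retreat and verify from the fixed cameras.

Request:
{"method": "arm_command", "body": {
  "increments": [
    [0,0,-0.2,0,0,0],
    [0,0,-0.4,0,0,0],
    [0,0,-0.6,0,0,0],
    [-0.05,0.25,-0.7,0,0,0],
    [-0.1,0.5,-0.7,0,0,0]
  ]
}}

```text
t: 15.12
tool_pos: [0.5039, 0.1023, 0.3443]
orientation: [-3.116, 0.392, -0.007]
force: [-0.1, -0.1, 0.3]
opening: 0.037
gripper_force: 0.0
```

Request:
{"method": "arm_command", "body": {
  "increments": [
    [-0.05,0.25,0,0,0,0],
    [-0.1,0.5,0,0,0,0],
    [-0.13,0.75,0,0,0,0],
    [-0.15,1,0,0,0,0],
    [-0.15,1,0,0,0,0]
  ]
}}

```text
t: 15.75
tool_pos: [0.424, -0.0858, 0.3419]
orientation: [3.115, -0.401, 0.001]
force: [-0.1, -0.1, 0.3]
opening: 0.0365
gripper_force: 0.0
```

Request:
{"method": "arm_command", "body": {
  "increments": [
    [0,0.25,0,0,0,0],
    [0,0.5,0,0,0,0],
    [0,0.6,0,0,0,0],
    [0,0.6,0,0,0,0],
    [0,0.6,0,0,0,0]
  ]
}}

```text
t: 16.38
tool_pos: [0.3955, -0.1986, 0.3416]
orientation: [-3.116, 0.393, 0.0]
force: [0.7, -0.0, 0.5]
opening: 0.0373
gripper_force: 0.0
```

Run:
```python
from h import *
def blobs(c,z):
    hsv=cv2.cvtColor(c['image'],cv2.COLOR_RGB2HSV); m=(hsv[...,2]<70).astype(np.uint8)
    n,l,s,ce=cv2.connectedComponentsWithStats(m); o=[]
    for i in range(1,n):
        w=onz(c,*ce[i],z)*1000
        if 8<s[i,4]<600 and 430<w[0]<580 and -50<w[1]<235: o.append((w.round(1).tolist(),s[i].tolist()))
    return o
for n in ('top','scene'):
    a=np.load(n+'.npy',allow_pickle=True).item(); b=read_camera(n); np.save(n+'F.npy',b,allow_pickle=True)
    print(n,'before',*blobs(a,.023),sep='\n '); print(n,'after',*blobs(b,.023),sep='\n ')
    d=cv2.absdiff(cv2.cvtColor(a['image'],6 if 0 else cv2.COLOR_RGB2GRAY),cv2.cvtColor(b['image'],cv2.COLOR_RGB2GRAY))
    for nm,p,r in (('vee',(.533,.113,.03),14 if n=='top' else 20),('loupe',(.456,-.024,.03),11 if n=='top' else 15)):
        u,v=proj(b,p)[0].astype(int); k=d[v-r:v+r,u-r:u+r]; print(nm,(u,v),'diff mean/max',k.mean().round(1),k.max())
s=read_state(); print(s['t'],s['tool_pos'],s['force'])
```

```text
top
 before
 ([547.2, 38.6], [242, 174, 17, 17, 146])
 ([463.4, 40.2], [243, 219, 12, 11, 50])
 ([456.6, -24.9], [275, 220, 15, 16, 89])
top
 after
 ([544.3, 190.7], [168, 177, 13, 12, 65])
 ([466.5, 193.7], [163, 214, 18, 17, 167])
 ([471.9, -25.4], [280, 220, 5, 2, 9])
 ([449.8, -22.7], [275, 226, 15, 10, 42])
vee (np.int64(212), np.int64(188)) diff mean/max 12.3 66
loupe (np.int64(281), np.int64(228)) diff mean/max 5.7 11
scene
 before
 ([456.9, -21.9], [284, 206, 18, 22, 212])
 ([545.4, 41.9], [230, 210, 19, 17, 238])
 ([462.7, 43.3], [265, 229, 15, 15, 159])
scene
 after
 ([456.9, -21.9], [284, 206, 18, 22, 212])
 ([541.9, 199.0], [180, 259, 16, 16, 169])
 ([462.8, 201.3], [209, 278, 23, 22, 338])
vee (np.int64(221), np.int64(238)) diff mean/max 20.1 199
loupe (np.int64(293), np.int64(216)) diff mean/max 0.8 59
16.475 [ 0.39545537 -0.19846901  0.34169825] [-0.35436423 -0.44534588 -0.86093709]
```

Run:
```python
from h import *
for n,(x0,y0,x1,y1) in (('top',(198,174,226,202)),('scene',(203,222,236,256))):
    a,b=[cv2.cvtColor(np.load(f,allow_pickle=True).item()['image'],cv2.COLOR_RGB2GRAY) for f in (n+'.npy',n+'F.npy')]
    r=cv2.matchTemplate(b[y0-8:y1+8,x0-8:x1+8],a[y0:y1,x0:x1],cv2.TM_CCOEFF_NORMED); _,m,_,l=cv2.minMaxLoc(r); print(n,m,np.array(l)-8)
    print(n,'phase',cv2.phaseCorrelate(np.float64(cv2.Laplacian(a[y0:y1,x0:x1],6)),np.float64(cv2.Laplacian(b[y0:y1,x0:x1],6))))
    k=cv2.absdiff(a,b)[y0:y1,x0:x1]; print('diff cols',k.mean(0).round(0).astype(int),'rows',k.mean(1).round(0).astype(int))
```

```text
top 0.9157521724700928 [0 1]
top phase ((-0.3604644594895241, 1.0684740476642407), 1.0807841042129787)
diff cols [ 6  9 12  9 10  8  7  7  8  9  9 10 11 11 11 11 13 15 16 18 18 17 19 21
 21 20 11  7] rows [ 7  8 10 14 18 25 27 17 11  8  7  6  7 18 20  9  6  6  6  7  8 10 14 23
 26 13  8  8]
scene 0.7712858319282532 [1 0]
scene phase ((0.6369371241790844, 0.07106214982612968), 0.7178204890841545)
diff cols [ 1  1  8  8 10  4  4  8  7  6  8  8  8  9 11 15 17 17 11 14 14 13 12 12
 10 10 10 20 28 34 36 40 55] rows [37 35 33 33 22 14 11  8 11 12 15 17 21 23 19 15 13 12  9  9 10 15 15 10
  9 10  9  6  6  7  4  3  4  9]
```

The loupe is unmoved, but the V-block appears about 1 px off. I'll measure that properly with ECC on both views, using other parts of the plate as a control.

Run:
```python
from h import *
def ecc(a,b,box,mask=None):
    x0,y0,x1,y1=box; W=np.eye(2,3,dtype=np.float32)
    f=lambda g:np.float32(g[y0:y1,x0:x1])
    cc,W=cv2.findTransformECC(f(a),f(b),W,cv2.MOTION_EUCLIDEAN,(3,500,1e-7),mask,3)
    c=np.array([(x1-x0)/2,(y1-y0)/2]); return cc,(W[:,:2]@c+W[:,2]-c).round(2),np.degrees(np.arctan2(W[1,0],W[0,0])).round(1)
for n,boxes in (('top',dict(vee=(197,174,227,203),loupe=(270,215,296,242),screw=(280,162,300,178),screw2=(144,160,160,172),orange=(310,150,340,176))),('scene',dict(vee=(202,222,232,256),loupe=(280,203,305,232),screw=(208,310,224,328)))):
    A,B=[np.load(f,allow_pickle=True).item() for f in (n+'.npy',n+'F.npy')]
    a,b=[cv2.cvtColor(c['image'],cv2.COLOR_RGB2GRAY) for c in (A,B)]
    for k,bx in boxes.items():
        try:
            r=ecc(a,b,bx); print(n,k,r)
            if k=='vee':
                u=np.array([(bx[0]+bx[2])/2,(bx[1]+bx[3])/2]); print('   world shift mm',(onz(A,*(u+r[1]),.04)-onz(A,*u,.04))*1000)
        except cv2.error as e: print(n,k,'fail')
```

```text
top vee (0.9235105592135118, array([-0.16,  1.08]), np.float32(7.0))
   world shift mm [-2.14016651  0.26456999]
top loupe (0.999778675414831, array([0.01, 0.01]), np.float32(0.2))
top screw fail
top screw2 (0.9997704468709975, array([ 0.02, -0.01]), np.float32(0.0))
top orange (0.874330260337052, array([0.04, 0.32]), np.float32(0.4))
scene vee (0.9611132865924761, array([ 0.4, -0.2]), np.float32(6.1))
   world shift mm [-0.26525268 -0.85355331]
scene loupe (0.9999907869789736, array([0., 0.]), np.float32(0.0))
scene screw (0.9999865911037199, array([-0.01, -0.  ]), np.float32(0.0))
```

The V-block has been turned about 6–7° and shifted 1–2 mm. The leading finger must have brushed its corner during the first drag. It has to be put back, so I'll return to the first wrist viewpoint, where it was undisturbed, and compare.

Request:
{"method": "arm_command", "body": {
  "increments": [
    [0.05,-0.2,0,0,0,0],
    [0.1,-0.4,0,0,0,0],
    [0.15,-0.6,0,0,0,0],
    [0.19,-0.7,0,0,0,0],
    [0.19,-0.7,0,0,0,0]
  ]
}}

```text
t: 17.1
tool_pos: [0.4672, -0.0714, 0.3417]
orientation: [-3.117, 0.388, 0.0]
force: [-0.4, -0.2, -0.6]
opening: 0.0372
gripper_force: 0.0
```

Request:
{"method": "arm_command", "body": {
  "increments": [
    [0.06,-0.2,0.01,0,0,-0.05],
    [0.12,-0.4,0.02,0,0,-0.1],
    [0.187,-0.6,0.035,0,0,-0.15],
    [0.187,-0.645,0.035,0,0,-0.2],
    [0.187,-0.645,0.035,0,0,-0.2]
  ]
}}

```text
t: 17.73
tool_pos: [0.5348, 0.0426, 0.3345]
orientation: [3.086, 0.589, -0.001]
force: [-0.2, -0.5, 0.2]
opening: 0.0373
gripper_force: 0.0
```

Request:
{"method": "arm_command", "body": {
  "increments": [
    [0,0,0,0,0,0],
    [0,0,0,0,0,0],
    [0,0,0,0,0,0],
    [0,0,0,0,0,0],
    [0,0,0,0,0,0]
  ]
}}

```text
t: 18.35
tool_pos: [0.535, 0.0421, 0.3348]
orientation: [3.086, 0.588, 0.0]
force: [-0.3, 0.0, 1.0]
opening: 0.0367
gripper_force: 0.0
```

```bash
cat > v.py <<'E'
from h import *
import sys
def patch(c,X,half,z,sc=.0005):
    g=np.arange(-half,half,sc); gx,gy=np.meshgrid(X[0]+g,X[1]+g,indexing='ij')
    uv=proj(c,np.c_[gx.ravel(),gy.ravel(),np.full(gx.size,z)]).astype(np.float32).reshape(*gx.shape,2)
    return cv2.remap(np.float32(cv2.cvtColor(c['image'],cv2.COLOR_RGB2GRAY)),uv[...,0],uv[...,1],cv2.INTER_LINEAR)
def cmp(a,b,X,half,z):
    W=np.eye(2,3,dtype=np.float32); A,B=patch(a,X,half,z),patch(b,X,half,z)
    cc,W=cv2.findTransformECC(A,B,W,cv2.MOTION_EUCLIDEAN,(3,800,1e-7),None,5)
    c=np.array([A.shape[1]/2]*2); d=W[:,:2]@c+W[:,2]-c
    # patch col=world y, row=world x ; rotation col->row means y->x = negative about world z
    return round(cc,4),'dx,dy mm',np.round([d[1]*.5,d[0]*.5],2),'yaw deg',-np.degrees(np.arctan2(W[1,0],W[0,0])).round(2)
if __name__=='__main__':
    a,b=[np.load(n+'.npy',allow_pickle=True).item() for n in sys.argv[1:3]]
    for nm,X,h,z in (('vee',(.533,.113),.030,.046),('vee',(.533,.113),.025,.03),('screw far-left',(.584,.243),.012,.012),('screw far-right',(.575,-.0355),.012,.012),('screw near-left',(.4355,.2485),.01,.012)):
        try: print(nm,cmp(a,b,X,h,z))
        except cv2.error as e: print(nm,'fail')
E
python3 w.py w12; python3 v.py w1 w12
```

```text
18.4 [0.53496168 0.04210317 0.33474339] 0.037284464051866105 [-0.90691991  0.29052178  0.18694721] [ 3.08607690e+00  5.87980740e-01 -9.49952475e-06]
[[ 0.367 -0.903 -0.222  0.596]
 [-0.93  -0.356 -0.088  0.067]
 [ 0.001  0.239 -0.971  0.316]
 [ 0.     0.     0.     1.   ]]
pred: L,S mounts, LP, SP [[267.0, 176.0], [232.0, 255.0], [84.0, 187.0], [108.0, 109.0]]
vee (0.9632, 'dx,dy mm', array([-1.78,  1.15]), 'yaw deg', np.float32(-8.01))
vee (0.9628, 'dx,dy mm', array([-2.34,  1.07]), 'yaw deg', np.float32(-9.03))
screw far-left (0.9451, 'dx,dy mm', array([ 0.02, -0.04]), 'yaw deg', np.float32(1.52))
screw far-right (0.9244, 'dx,dy mm', array([ 0.02, -0.01]), 'yaw deg', np.float32(-0.31))
screw near-left (0.9483, 'dx,dy mm', array([ 0.11, -0.12]), 'yaw deg', np.float32(0.15))
```

Run:
```python
from v import *
for n in ('w1','w12'):
    c=np.load(n+'.npy',allow_pickle=True).item(); p=patch(c,(.533,.113),.035,.046,.00025)
    L=cv2.createLineSegmentDetector().detect(cv2.GaussianBlur(p,(0,0),2).astype(np.uint8))[0][:,0]
    for l in L:
        a=np.array([533-35+l[1]*.25,113-35+l[0]*.25]); b=np.array([533-35+l[3]*.25,113-35+l[2]*.25]); d=b-a
        if np.hypot(*d)>22: print(n,a.round(1),b.round(1),'len',np.hypot(*d).round(1),'yaw(mod90)',round(((np.degrees(np.arctan2(d[1],d[0]))+45)%90)-45,1))
```

```text
w1 [559.7  93. ] [504.4  91.2] len 55.3 yaw(mod90) 1.9
w1 [558.  131.9] [560.   93.7] len 38.2 yaw(mod90) 3.1
w1 [548.9 136.3] [550.9  97.5] len 38.8 yaw(mod90) 3.0
w1 [502.9  92.5] [502.2 115.3] len 22.8 yaw(mod90) 1.8
w1 [555.6  97.2] [553.6 134.1] len 37.0 yaw(mod90) 3.1
w1 [540.2  94.1] [538.1 132.6] len 38.6 yaw(mod90) 3.1
w12 [555.1  91.4] [531.6  92.2] len 23.5 yaw(mod90) -1.9
w12 [559.4 128.8] [555.6  91.9] len 37.1 yaw(mod90) -5.8
w12 [511.9  99. ] [534.8  95.1] len 23.2 yaw(mod90) -9.7
w12 [550.4 135.1] [546.   96.2] len 39.1 yaw(mod90) -6.4
w12 [550.6  95.7] [554.7 133.1] len 37.7 yaw(mod90) -6.2
w12 [535.5  95.4] [539.4 132.6] len 37.4 yaw(mod90) -6.0
```

The original yaw was +3.1° and it is now −6.1°, with a shift of about (−1.9, +1.1) mm; the screws confirm the comparison. I'll square the V-block between the pads at its original yaw without lifting it.

Request:
{"method": "arm_command", "body": {
  "increments": [
    [0.04,-0.12,0,0,0,0.035],
    [0.09,-0.26,0.05,0,0,0.07],
    [0.1175,-0.3375,0.15,0,0,0.1026],
    [0.1175,-0.3375,0.2,0,0,0.1026],
    [0.1175,-0.3375,0.2,0,0,0.1026]
  ],
  "fingers": -0.4,
  "force": 15
}}

```text
t: 19.02
tool_pos: [0.5316, 0.1131, 0.2938]
orientation: [3.14, 0.089, -0.003]
force: [-0.2, 0.1, -0.1]
opening: 0.0653
gripper_force: 0.0
```

Request:
{"method": "arm_command", "body": {
  "increments": [
    [0,0,0.15,0,0,0],
    [0,0,0.3,0,0,0],
    [0,0,0.42,0,0,0],
    [0,0,0.4585,0,0,0],
    [0,0,0.4585,0,0,0]
  ]
}}

```text
t: 19.65
tool_pos: [0.5323, 0.1131, 0.2035]
orientation: [3.14, 0.086, 0.0]
force: [-0.4, -0.3, -0.2]
opening: 0.065
gripper_force: 0.0
```

Request:
{"method": "arm_command", "body": {
  "increments": [
    [0,0,0,0,0,0],
    [0,0,0,0,0,0],
    [0,0,0,0,0,0],
    [0,0,0,0,0,0],
    [0,0,0,0,0,0]
  ],
  "fingers": 0.3
}}

```text
t: 20.27
tool_pos: [0.5324, 0.1138, 0.204]
orientation: [-3.14, -0.086, -0.002]
force: [-1.4, 1.1, 6.0]
opening: 0.0434
gripper_force: 14.4
```

Request:
{"method": "arm_command", "body": {
  "increments": [
    [0,0,0,0,0,0],
    [0,0,0,0,0,0],
    [0,0,0,0,0,0],
    [0,0,0,0,0,0],
    [0,0,0,0,0,0]
  ],
  "force": 30
}}

```text
t: 20.9
tool_pos: [0.5325, 0.1138, 0.2041]
orientation: [-3.14, -0.086, -0.002]
force: [-1.0, 0.8, 6.2]
opening: 0.043
gripper_force: 28.7
```

```bash
python3 w.py w13
python3 - <<'E'
from v import *
a=np.load('top.npy',allow_pickle=True).item(); c=np.load('w13.npy',allow_pickle=True).item(); p=patch(c,(.533,.113),.035,.046,.00025)
L=cv2.createLineSegmentDetector().detect(cv2.GaussianBlur(p,(0,0),2).astype(np.uint8))[0][:,0]
for l in L:
    A=np.array([533-35+l[1]*.25,113-35+l[0]*.25]); b=np.array([533-35+l[3]*.25,113-35+l[2]*.25]); d=b-A
    if np.hypot(*d)>15: print(A.round(1),b.round(1),'len',np.hypot(*d).round(1),'yaw',round(((np.degrees(np.arctan2(d[1],d[0]))+45)%90)-45,1))
E
```

```text
20.95 [0.53245806 0.11381706 0.20404724] 0.0433182131659005 [0.25919555 0.02871265 6.42985751] [-3.14006376e+00 -8.58179039e-02 -2.37887133e-03]
[[ 0.054 -0.97  -0.237  0.598]
 [-0.999 -0.052 -0.013  0.118]
 [ 0.     0.237 -0.971  0.185]
 [ 0.     0.     0.     1.   ]]
pred: L,S mounts, LP, SP [[408.0, 224.0], [379.0, 359.0], [118.0, 321.0], [114.0, 196.0]]
[547.2 133.7] [526.2 135.9] len 21.1 yaw -6.1
[526.3 135.1] [528.5  95.1] len 40.1 yaw 3.1
[510.2  88.1] [507.9 139.1] len 51.0 yaw 2.5
[562.8 131. ] [560.5  97.6] len 33.5 yaw -3.9
[544.6  93.5] [528.9  86.3] len 17.2 yaw 24.7
[525.7 143. ] [547.7 135.7] len 23.1 yaw -18.5
[549.9 133.2] [547.   93.1] len 40.2 yaw -4.0
[551.6  93.4] [554.4 133.4] len 40.1 yaw -4.0
[539.3  97.5] [541.7 132.9] len 35.4 yaw -3.9
[499.4 115.4] [499.1 135. ] len 19.7 yaw 0.9
[536.   97.8] [538.4 132.8] len 35.1 yaw -4.0
```

The block jammed between the pad edges at −4.0°, so I'll carry it round by the remaining 7.1° in the grip, with +1.9 mm in x, then release.

Request:
{"method": "arm_command", "body": {
  "increments": [
    [0.003,0,0,0,0,-0.013],
    [0.007,0,0,0,0,-0.026],
    [0.0095,0,0,0,0,-0.0394],
    [0.0095,0,0,0,0,-0.0394],
    [0.0095,0,0,0,0,-0.0394]
  ]
}}

```text
t: 21.58
tool_pos: [0.5344, 0.1138, 0.204]
orientation: [3.129, 0.28, 0.002]
force: [-1.8, 0.5, 6.5]
opening: 0.0432
gripper_force: 28.5
```

```bash
cat > l.py <<'E'
from v import *
n=sys.argv[1]; c=np.load(n+'.npy',allow_pickle=True).item(); p=patch(c,(.533,.113),.035,.046,.00025)
L=cv2.createLineSegmentDetector().detect(cv2.GaussianBlur(p,(0,0),2).astype(np.uint8))[0][:,0]
for l in L:
    A=np.array([533-35+l[1]*.25,113-35+l[0]*.25]); b=np.array([533-35+l[3]*.25,113-35+l[2]*.25]); d=b-A
    if np.hypot(*d)>30: print(A.round(1),b.round(1),'yaw',round(((np.degrees(np.arctan2(d[1],d[0]))+45)%90)-45,1))
E
python3 w.py w14; python3 l.py w14
```

```text
21.625 [0.53435727 0.11376473 0.20402832] 0.04326693399856048 [-1.05258152  0.81099516  7.44629966] [3.12901724e+00 2.79992025e-01 2.25419083e-03]
[[ 0.177 -0.956 -0.233  0.599]
 [-0.984 -0.172 -0.043  0.127]
 [ 0.001  0.237 -0.971  0.185]
 [ 0.     0.     0.     1.   ]]
pred: L,S mounts, LP, SP [[405.0, 244.0], [360.0, 373.0], [105.0, 308.0], [118.0, 182.0]]
[525.8 133.9] [532.4  97.1] yaw 10.2
[562.5 134.4] [564.3 101.2] yaw 3.2
[549.3 135.3] [551.6  95. ] yaw 3.2
[556.  96.] [553.8 136. ] yaw 3.2
[543.2  99.4] [541.3 133.7] yaw 3.3
[515.6  85.6] [506.8 135.6] yaw 10.0
[539.9 100. ] [538.  133.2] yaw 3.2
```

Request:
{"method": "arm_command", "body": {
  "increments": [
    [0,0,0,0,0,0],
    [0,0,0,0,0,0],
    [0,0,-0.1,0,0,0],
    [0,0,-0.28,0,0,0],
    [0,0,-0.4,0,0,0]
  ],
  "fingers": -0.4
}}

```text
t: 22.25
tool_pos: [0.534, 0.1137, 0.2844]
orientation: [3.129, 0.28, 0.001]
force: [0.2, 1.3, 0.8]
opening: 0.0653
gripper_force: 0.0
```

Request:
{"method": "arm_command", "body": {
  "increments": [
    [-0.03,0.15,-0.1,0,0,-0.03],
    [-0.061,0.353,-0.2535,0,0,-0.063],
    [-0.061,0.353,-0.2535,0,0,-0.063],
    [-0.061,0.353,-0.2535,0,0,-0.063],
    [-0.061,0.353,-0.2535,0,0,-0.063]
  ]
}}

```text
t: 22.88
tool_pos: [0.5339, 0.0428, 0.3323]
orientation: [-3.085, -0.587, 0.004]
force: [-0.4, 0.2, -0.3]
opening: 0.0649
gripper_force: 0.0
```

```bash
python3 w.py w15; python3 v.py w1 w15; python3 l.py w15
```

```text
22.925 [0.5339352  0.04288782 0.33238665] 0.06533052545760035 [ 0.10118476 -0.44424531 -0.20898228] [-3.08539379 -0.58818518  0.00341229]
[[ 0.367 -0.903 -0.224  0.594]
 [-0.93  -0.356 -0.088  0.068]
 [-0.     0.241 -0.971  0.313]
 [ 0.     0.     0.     1.   ]]
pred: L,S mounts, LP, SP [[268.0, 175.0], [234.0, 255.0], [84.0, 186.0], [108.0, 107.0]]
vee (0.964, 'dx,dy mm', array([ 0.69, -1.39]), 'yaw deg', np.float32(0.01))
vee (0.9962, 'dx,dy mm', array([ 0.9 , -1.38]), 'yaw deg', np.float32(0.05))
screw far-left (0.969, 'dx,dy mm', array([ 0.01, -0.01]), 'yaw deg', np.float32(1.21))
screw far-right (0.9983, 'dx,dy mm', array([ 0.02, -0.01]), 'yaw deg', np.float32(0.0))
screw near-left (0.9565, 'dx,dy mm', array([-0.03, -0.04]), 'yaw deg', np.float32(0.81))
[560.   91.8] [510.   89.5] yaw 2.6
[558.9 123.7] [560.6  92.2] yaw 3.1
[549.6 135. ] [551.8  96. ] yaw 3.2
[502.6  91.9] [501.8 127.2] yaw 1.3
[540.8  93.7] [538.8 131.3] yaw 3.0
[556.3  96.6] [554.4 132.9] yaw 3.1
```

The yaw is fully restored, with a residual of (+0.8, −1.4) mm. I'll regrasp it square and take that out.

Request:
{"method": "arm_command", "body": {
  "increments": [
    [0.045,-0.12,0,0,0,0.035],
    [0.1,-0.26,0.05,0,0,0.07],
    [0.1345,-0.34,0.15,0,0,0.1026],
    [0.1345,-0.34,0.2,0,0,0.1026],
    [0.1345,-0.34,0.2,0,0,0.1026]
  ],
  "force": 12
}}

```text
t: 23.55
tool_pos: [0.5338, 0.115, 0.2923]
orientation: [3.14, 0.089, -0.004]
force: [0.4, 0.3, 0.7]
opening: 0.0649
gripper_force: 0.0
```

Request:
{"method": "arm_command", "body": {
  "increments": [
    [0,0,0.15,0,0,0],
    [0,0,0.3,0,0,0],
    [0,0,0.42,0,0,0],
    [0,0,0.455,0,0,0],
    [0,0,0.455,0,0,0]
  ]
}}

```text
t: 24.18
tool_pos: [0.5347, 0.1147, 0.2032]
orientation: [3.14, 0.085, 0.0]
force: [-0.2, -0.5, 1.1]
opening: 0.065
gripper_force: 0.0
```

Request:
{"method": "arm_command", "body": {
  "increments": [
    [0,-0.0025,0,0,0,0],
    [0,-0.0025,0,0,0,0],
    [0,-0.0025,0,0,0,0],
    [0,-0.0025,0,0,0,0],
    [0,-0.0025,0,0,0,0]
  ],
  "fingers": 0.3
}}

```text
t: 24.8
tool_pos: [0.5349, 0.1156, 0.2036]
orientation: [3.14, 0.085, 0.002]
force: [-0.8, -2.0, 5.9]
opening: 0.0418
gripper_force: 12.0
```

Request:
{"method": "arm_command", "body": {
  "increments": [
    [-0.002,0,0,0,0,0],
    [-0.004,0,0,0,0,0],
    [-0.004,0,0,0,0,0],
    [-0.004,0,0,0,0,0],
    [-0.004,0,0,0,0,0]
  ]
}}

```text
t: 25.42
tool_pos: [0.5344, 0.1156, 0.2036]
orientation: [-3.14, -0.085, -0.004]
force: [3.9, -0.5, 4.7]
opening: 0.0421
gripper_force: 12.0
```

Request:
{"method": "arm_command", "body": {
  "increments": [
    [0,0,0,0,0,0],
    [0,0,0,0,0,0],
    [0,0,-0.1,0,0,0],
    [0,0,-0.28,0,0,0],
    [0,0,-0.4,0,0,0]
  ],
  "fingers": -0.4
}}

```text
t: 26.05
tool_pos: [0.5334, 0.1158, 0.2836]
orientation: [-3.14, -0.085, 0.001]
force: [0.3, 0.8, 0.2]
opening: 0.0651
gripper_force: 0.0
```

Request:
{"method": "arm_command", "body": {
  "increments": [
    [-0.02,0.15,-0.1,0,0,-0.05],
    [-0.02,0.35,-0.25,0,0,-0.1026],
    [-0.02,0.365,-0.25,0,0,-0.1026],
    [-0.02,0.365,-0.25,0,0,-0.1026],
    [-0.02,0.365,-0.25,0,0,-0.1026]
  ]
}}

```text
t: 26.68
tool_pos: [0.5329, 0.0434, 0.3311]
orientation: [-3.085, -0.586, 0.004]
force: [0.3, -0.7, -0.4]
opening: 0.0653
gripper_force: 0.0
```

```bash
python3 w.py w16; python3 v.py w1 w16
```

```text
26.725 [0.53300693 0.04340292 0.33120859] 0.06494965076265481 [-0.28042415  0.59848677  0.45435911] [-3.0854453  -0.58706389  0.00393725]
[[ 0.366 -0.903 -0.225  0.594]
 [-0.931 -0.355 -0.088  0.069]
 [-0.001  0.241 -0.97   0.312]
 [ 0.     0.     0.     1.   ]]
pred: L,S mounts, LP, SP [[269.0, 174.0], [234.0, 255.0], [84.0, 186.0], [109.0, 106.0]]
vee (0.9964, 'dx,dy mm', array([0.33, 0.34]), 'yaw deg', np.float32(0.09))
vee (0.9946, 'dx,dy mm', array([0.55, 0.47]), 'yaw deg', np.float32(-0.03))
screw far-left (0.9878, 'dx,dy mm', array([-0.01, -0.03]), 'yaw deg', np.float32(1.21))
screw far-right (0.9388, 'dx,dy mm', array([ 0.05, -0.08]), 'yaw deg', np.float32(0.79))
screw near-left (0.9479, 'dx,dy mm', array([ 0.07, -0.06]), 'yaw deg', np.float32(-2.16))
```

The V-block is now back within 0.5 mm and 0.1° of where it stood. I'll retreat and do a final check of both mounts from the fixed cameras.

Request:
{"method": "arm_command", "body": {
  "increments": [
    [-0.1,0.2,-0.05,0,0,0],
    [-0.2,0.42,-0.1,0,0,0],
    [-0.3,0.65,-0.1,0,0,0],
    [-0.4,0.9,-0.1,0,0,0],
    [-0.4,0.9,-0.1,0,0,0]
  ]
}}

```text
t: 27.35
tool_pos: [0.5249, -0.1567, 0.3518]
orientation: [-3.087, -0.581, 0.002]
force: [-0.1, 1.0, 0.3]
opening: 0.0649
gripper_force: 0.0
```

Request:
{"method": "arm_command", "body": {
  "increments": [
    [-0.1,0.1,0,0,0,0],
    [-0.2,0.3,0,0,0,0],
    [-0.2,0.3,0,0,0,0],
    [-0.2,0.3,0,0,0,0],
    [-0.2,0.3,0,0,0,0]
  ]
}}

```text
t: 27.98
tool_pos: [0.5104, -0.2233, 0.3524]
orientation: [-3.085, -0.59, 0.0]
force: [-0.5, 0.1, 0.6]
opening: 0.065
gripper_force: 0.0
```

Run:
```python
from v import *
for n in ('top','scene'):
    a=np.load(n+'.npy',allow_pickle=True).item(); F=np.load(n+'F.npy',allow_pickle=True).item(); b=read_camera(n)
    for nm,r,X,h,z in (('vee',a,(.533,.113),.024,.046),('loupe',a,(.456,-.024),.022,.046),('L vs after placing',F,(.468,.197),.03,.023),('S vs after placing',F,(.548,.194),.025,.023)):
        try: print(n,nm,cmp(r,b,X,h,z))
        except cv2.error: print(n,nm,'fail')
    # seated test: outline centre read at seated height vs pocket
    for nm,X in (('L',(.468,.197)),('S',(.548,.194))):
        p=patch(b,X,.03,.023,.00025); m=(p<75).astype(np.uint8); k=max(cv2.findContours(m,0,1)[0],key=cv2.contourArea)
        e=cv2.fitEllipse(k); print(n,nm,[round(X[0]*1000-30+e[0][1]*.25,1),round(X[1]*1000-30+e[0][0]*.25,1)],np.round(np.array(e[1])*.25,1))
```

```text
top vee (0.9815, 'dx,dy mm', array([0.49, 0.5 ]), 'yaw deg', np.float32(0.1))
top loupe (0.9996, 'dx,dy mm', array([-0.02, -0.  ]), 'yaw deg', np.float32(0.02))
top L vs after placing (0.9998, 'dx,dy mm', array([-0.,  0.]), 'yaw deg', np.float32(0.01))
top S vs after placing (0.9998, 'dx,dy mm', array([-0.01,  0.01]), 'yaw deg', np.float32(0.06))
top L [467.0, 195.0] [35.8 36.7]
top S [546.1, 192.9] [25.2 27.2]
scene vee (0.9774, 'dx,dy mm', array([0.6 , 0.28]), 'yaw deg', np.float32(-0.13))
scene loupe (1.0, 'dx,dy mm', array([-0.01,  0.01]), 'yaw deg', np.float32(-0.0))
scene L vs after placing (1.0, 'dx,dy mm', array([-0.01,  0.01]), 'yaw deg', np.float32(0.02))
scene S vs after placing (1.0, 'dx,dy mm', array([0., 0.]), 'yaw deg', np.float32(-0.01))
scene L [463.9, 199.9] [39.7 46.6]
scene S [543.2, 197.9] [29.7 37.2]
```

```bash
python3 -c "
from plant import *
print(close_job())"
```

```text
the job is handed in; nothing more can be done
None
```

Job handed in at about 28 s: the camera checks show both mounts dropped in and flat in their own pockets and the loupe unmoved, but a finger knocked the V-block about 2 mm and 9° during the first drag, and I pushed it back to within about 0.8 mm and 0.1° of where it stood.

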